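# Close up the bench dust extractor after a filter change

### The arm

A 6-joint arm with a two-finger parallel gripper is mounted at the origin on the work surface. World frame = base frame: x ahead of the robot, y to its left, z up, the work surface at z = 0. Lengths are in m, angles in degrees, forces in N, time in s.
With the tool pointing down it reaches from about 0.25 to 0.8 m from the base axis. Payload 8.5 kg.
Tool frame: the origin (TCP) lies midway between the tips of the shut fingers; the grasp point (between the pads) lies 19 mm behind it; z points along the fingers, y is the line along which they close (so a half turn about z gives the same grasp; the last joint's range is limited). The gripper opens to 85 mm and grips with 20 to 120 N. Pads are 22 mm wide; open, the fingers measure 114 mm over their backs; the gripper's body (76 mm by 85 mm) begins 54 mm behind the grasp point. The pads swing forward as they close: fully open they stand 13 mm farther back than shut.
Start: joints at [73.167, 13.648, -0.773, 75.585, 0, 90], TCP at [0.152, 0.502, 0.231] pointing down, gripper open.
Joint ranges: [-152.45, 152.45], [-59.26, 108.67], [-65.41, 83.53], [-104.44, 129.93], [-82.83, 76.93], [-180, 180]. Speed limits (degrees/s): [127.2, 127.2, 159.86, 180, 180, 180].

### API

Orientations are given as a 3x3 rotation matrix whose columns are the frame's x, y, z axes.
In Python, from station import ctrl, get_image, order gives the robot as it stands. The module is installed in compiled form; this text tells all that it offers.
- The arm moves only by the tool apply_moves, never from a script. Its argument "commands" is a list of rows, each a list of 3 entries, a list of its own where there are three numbers: the shift along the tool's x, y, z in mm, then the turn, a rotation vector about the tool's x, y, z in degrees, then the opening, from 0 (shut) to 1 (fully open). In form: [[[dx, dy, dz], [wx, wy, wz], grip], ...]. A call has 1 to 5 rows; each row shifts and turns the commanded pose from where the row before left it, along the tool's axes as they then stand; what a row does not reach is not made up. A row lasts 1/12 s, in which the tool goes at most 41.7 mm and 7.16 degrees, less where a joint would pass 70% of its speed; a pose out of reach is approached as far as the arm can. A call is refused whole if a number of a shift passes 41.7 or a number of a turn 7.16, either way. A call with a gripper value outside its range is refused whole. The fingers move at their own pace and stop on an object; the grip force is fixed at half the most. Time passes only in rows, so rows that do not move let the fingers close. It gives the time, the measured TCP pose, the force, the opening and the grip force at its end, in the units of the state.
- ctrl.sense(): the state, without advancing time (a new reading comes with each control period).
- get_image(name): name is "scene" or "top"; returns a dict with "pixels" (480x640x3 uint8, blue, green, red), "fx", "fy", "cx", "cy" (pixels), "R" (3x3) and "t" (3): a world point X has camera coordinates R X + t. Camera axes: x right, y down, z forward; pixel columns grow to the right and rows downward; lengths in m; the calibration is good to about 2 mm. A picture is of the moment at which its call begins. There is no depth.
- order.finish_job(): hands the job in; it is judged then, once.
The state is a dict: "time": time; "joints": joint angles; "qvel": joint speeds; "joint_torque": joint torques, N m; "ee_pos": TCP position; "orientation": TCP orientation; "force": force on the tool from outside, world axes, zero at the start; "torque": the same for the moment, N m; "gripper_width": finger opening in m; "finger_force": force on a finger pad.
Only numpy, scipy, OpenCV 4.12 (cv2) and the standard library are available. Lean on these libraries where they do the work, as an engineer would, in place of code of your own. Each camera call takes 0.05 s, during which the arm holds its last target. There are 200 camera calls.

### The job

The new filter lies in the well of the grey bench dust extractor: push it fully home against the far wall, then put the blue cover on with its steel tongue hooked under the yellow keeper bar and the plate lying flat inside the front upstand. Then swing the red clamp lever over and press it down until its rubber foot bears firmly on the cover and stays so, without forcing it, and leave the other things on the bench alone.

Things in the scene. Friction and masses are not known exactly. Their poses are not given: they have to be found in the camera images.
- extractor: Grey dust extractor fixed to the bench, 210 (x) x 130 (y) x 80 mm high, open on top. Origin: centre of its underside; x from the clamp end (near the robot) to the keeper end, z up. Rim on top at z = 80 mm, 20 mm wide at both ends, 10 mm at the sides. An outlet pipe stub reaches 40 mm out of the far end.
- well (a point): Centre of the well's floor, at extractor (0, 0, 34 mm). The well is 170 (x) x 110 (y) mm, 46 mm deep below the rim. Two guide rails on its floor, 20 mm high, leave 97 mm between them.
- upstand (a point): Top of the yellow front upstand, middle of its inner edge, at extractor (-95, 0, 88 mm): a strip 7 mm thick, 8 mm high above the rim, across the whole width. The cover's near edge must lie inside it (on its +x side).
- keeper (a point): Point on the far rim, at extractor (104, 0, 80 mm), same axes, at the foot of the back stop. The yellow keeper bar lies over the rim from x = 0 to -14 mm from here; underside 10 mm above the rim, top 16 mm above. Its cheeks leave 70 mm of width for the tongue. Back stop to upstand: 199 mm.
- filter_home (a point): Point on the well floor under the centre of the cassette when fully home, at extractor (35, 0, 34 mm), same axes.
- cassette: New filter cassette, white with blue pleats, 100 (x) x 92 (y) x 40 mm high, about 0.3 kg, loose on the well floor between the rails, 14 to 28 mm short of home (-x) at the start; too wide to grip. Origin: centre of its underside. Unless it is home, the cover's cross rib lands on it.
- cover: Blue cover, about 0.35 kg, standing on its ribs on the bench at the start, left or right of the extractor. Origin: middle, level with the ribs' undersides; z up, x towards the tongue. Plate x = -92 to 88 mm, y = +-63 mm, z = 12 to 17 mm. Seated, its frame is at about (0, 0, 68 mm) of the extractor, axes alike.
- cover_rib (a point): Middle of the underside of the cover's cross rib, cover (-24, 0, 0 mm): rib 4 x 96 mm, 12 mm deep. Two more ribs run along x (x = -78 to 50 mm, 12 mm deep, outer faces at y = +-52 mm); all go inside the well, with 3 mm of play each side.
- cover_grip (a point): Point to grasp on the cover's black grip bar, cover (0, 0, 39 mm). The bar runs along x, 60 mm long, 14 mm wide (y), z = 17 to 45 mm. Seated, this point is 107 mm above the extractor's underside.
- tongue (a point): End of the steel tongue, middle of its underside, cover (102, 0, 12 mm). Tongue 60 mm wide, 4 mm thick, from the plate's edge (88) to here. Overall length to the near edge 194 mm. It must reach 9 to 14 mm under the keeper, so it goes in tilted, near end up 5 to 20 degrees, and the cover is then laid down. Seated: 0 to 5 mm short of keeper.
- clamp (a joint): Angle of the red clamp lever, rad: 0 when level, pointing to +x of the extractor, foot just touching a seated cover; 1.57 upright; 1.75 to 1.95 at the start (leaning towards the robot). A stiff hinge (some 7 N at 75 mm) keeps it where it is left. With nothing under it, it goes on to -0.15.
- clamp_hinge (a point): Hinge axis of the lever (along y), at extractor (-130, 0, 98 mm), between the cheeks of a steel bracket (x = -140 to -105 mm, 32 mm wide, top at z = 104 mm).
- lever_tip (a point): End of the red lever, on its centre line, 90 mm from the hinge. The lever is a straight bar 16 mm wide (y), 12 mm thick.
- clamp_foot: Black rubber foot under the red lever, 18 mm across, 54 mm from the hinge; origin: centre of its underside, 13 mm from the lever's centre line.
- bench_block: Bystander, leave alone: steel bench block, 90 mm square, on a dark wooden base 120 mm square, 50 mm high in all (it may stand left or right of the extractor). Origin: underside
- tub: Bystander, leave alone: white plastic tub, 90 mm across, 100 mm high. Origin: underside
- polish_jar: Bystander, leave alone: amber jar, 70 mm across, 90 mm high. Origin: underside
- hammer: Bystander, leave alone: hammer, 240 mm long, lying. Origin: underside
- screwdriver: Bystander, leave alone: red-handled screwdriver, 200 mm long, lying. Origin: underside
- ring_clamp: Bystander, leave alone: wooden hand clamp with a brass band, 130 x 30 x 28 mm, lying. Origin: underside
Not all that is in view belongs to the job. What is shaped like the cassette but orange is not meant.

How it is judged:
By the outcome, as a careful person would: the job done as asked, in the order asked, and still so for the second after the job is handed in, with the robot touching nothing.
It also fails if it takes over 72 s, if anything falls off the work surface, if the arm or the gripper's body presses on something with over 40 N, if the wrist force passes 120 N, or if a joint passes its speed limit or range.

## Working session

There is one attempt and no reset: what is moved stays moved. The work goes in short steps, Python scripts to look and compute and a tool call to move; the robot and the scene stay as the last step left them, time stands still between calls to the robot, and variables do not carry over. Pictures are saved under pics/ and viewed, at most 10 in all, crops included, and the job is handed in when it is done.

Besides the shell and the picture viewer there is one more tool, called after "Request:" as name([rows], argument=value, ...), one row to a line, values as JSON. apply_moves: Moves the arm, as the interface text tells. Its arguments: {"type":"object","properties":{"commands":{"type":"array"}},"required":["commands"]}

```bash
mkdir -p pics
python3 - <<'E'
from station import ctrl,get_image
import cv2,numpy as np
s=ctrl.sense();print({k:np.round(s[k],3).tolist() for k in s})
for n in("scene","top"):
    d=get_image(n);cv2.imwrite(f"pics/{n}0.png",d["pixels"]);print(n,d["fx"],d["fy"],d["cx"],d["cy"],np.round(d["R"],3).tolist(),np.round(d["t"],3))
E
```

```text
{'time': 0.0, 'joints': [73.167, 13.682, -0.817, 75.585, -0.0, 90.001], 'qvel': [-0.069, 0.031, 0.016, 0.067, -0.049, -0.021], 'joint_torque': [-0.001, -53.878, 34.643, 0.019, 0.0, 0.0], 'ee_pos': [0.152, 0.502, 0.231], 'orientation': [[-0.957, 0.29, -0.0], [0.29, 0.957, -0.001], [-0.0, -0.001, -1.0]], 'force': [-0.545, -0.784, -0.754], 'torque': [0.026, -0.034, 0.003], 'finger_force': 0.0, 'gripper_width': 0.086}
scene 466.303965942233 466.303965942233 313.4398887020639 242.19626274021573 [[-0.531, 0.847, -0.009], [0.485, 0.296, -0.823], [-0.694, -0.442, -0.568]] [ 0.258 -0.206  1.597]
top 624.4281550528199 624.4281550528199 320.7055232525545 240.75825937899282 [[0.007, -1.0, 0.014], [-0.999, -0.008, -0.035], [0.035, -0.013, -0.999]] [0.033 0.517 1.519]
```

View pics/scene0.png

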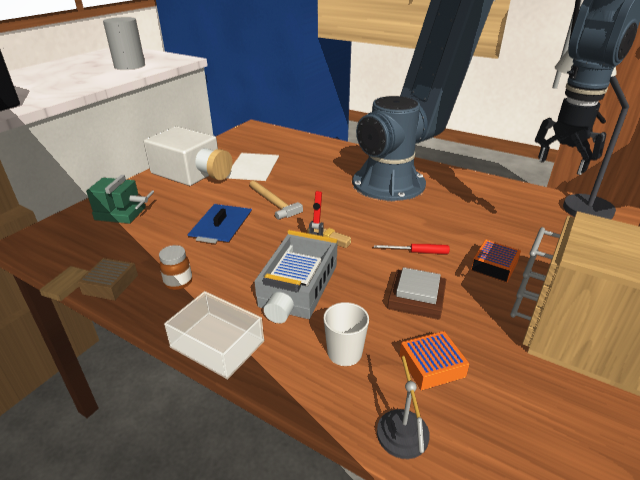

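View pics/top0.png

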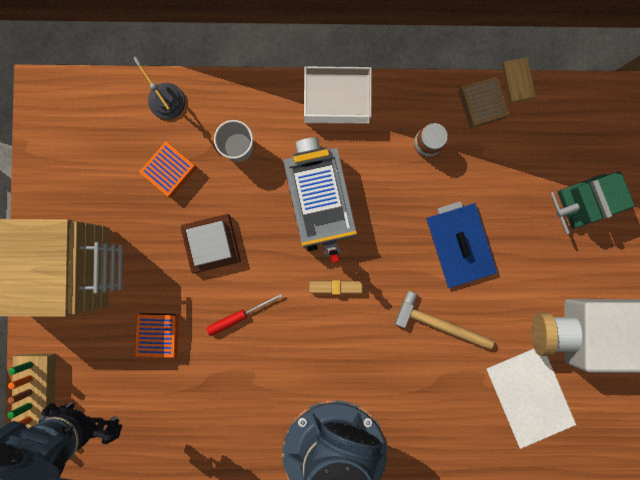

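The scene view shows the extractor at about (300,275), cover at (220,222), clamp lever upright at (318,215). The top view shows the extractor from (328,243) to (306,150), the cover at (462,245) with its tongue at (450,208), and the hammer, jar and hand clamp nearby.

```bash
cat > h.py <<'E'
import numpy as np,cv2
from station import ctrl,get_image
def ray(d,p):
    p=np.atleast_2d(p).astype(float)
    v=np.c_[(p[:,0]-d["cx"])/d["fx"],(p[:,1]-d["cy"])/d["fy"],np.ones(len(p))]@np.array(d["R"])
    return -np.array(d["R"]).T@np.array(d["t"]),v
def onz(d,p,z):
    C,v=ray(d,p); return C+v*((z-C[2])/v[:,2])[:,None]
def tri(d1,p1,d2,p2):
    C1,v1=ray(d1,p1);C2,v2=ray(d2,p2)
    s=np.linalg.lstsq(np.c_[v1[0],-v2[0]],C2-C1,rcond=None)[0]
    a,b=C1+s[0]*v1[0],C2+s[1]*v2[0]; return (a+b)/2,np.linalg.norm(a-b)
def px(d,X):
    c=np.atleast_2d(X)@np.array(d["R"]).T+np.array(d["t"])
    return c[:,:2]/c[:,2:]*[d["fx"],d["fy"]]+[d["cx"],d["cy"]]
def mask(d,lo,hi,roi=None):
    m=cv2.inRange(cv2.cvtColor(d["pixels"],cv2.COLOR_BGR2HSV),np.array(lo),np.array(hi))
    if roi:
        k=np.zeros_like(m);x0,y0,x1,y1=roi;k[y0:y1,x0:x1]=255;m&=k
    return m
def blobs(m,amin=15):
    return sorted([c for c in cv2.findContours(m,cv2.RETR_EXTERNAL,cv2.CHAIN_APPROX_NONE)[0] if cv2.contourArea(c)>=amin],key=cv2.contourArea,reverse=True)
def rz(a): c,s=np.cos(a),np.sin(a); return np.array([[c,-s,0],[s,c,0],[0,0,1]])
E
python3 - <<'E'
from h import *
t=get_image("top");s=get_image("scene")
def rep(d,n,m,z,k=3):
    for c in blobs(m)[:k]:
        P=onz(d,c[:,0,:],z)[:,:2]*1000
        r=cv2.minAreaRect(P.astype(np.float32));print(n,np.round(r[0],1),np.round(r[1],1),round(r[2],1),"px",cv2.minAreaRect(c)[0])
yt=mask(t,(18,110,90),(34,255,255),(270,140,370,255));rep(t,"yellow",yt,.088)
bt=mask(t,(105,120,40),(125,255,255),(420,190,510,300));rep(t,"cover",bt,.017)
st=mask(t,(0,0,80),(179,60,255),(425,195,480,220));rep(t,"tongue",st,.016)
rt=mask(t,(0,150,100),(6,255,255),(310,240,350,270));rep(t,"lever",rt,.15)
dk=mask(t,(0,0,0),(179,255,45),(440,220,485,270));rep(t,"bar",dk,.045)
a=cv2.resize(t["pixels"][135:285,260:500],None,fx=3.3,fy=3.3,interpolation=cv2.INTER_CUBIC)
b=cv2.resize(s["pixels"][180:330,180:380],None,fx=4,fy=4,interpolation=cv2.INTER_CUBIC)
cv2.imwrite("pics/a1.png",a);cv2.imwrite("pics/b1.png",b)
E
```

```text
yellow [713.5  62.7] [16.3 83.7] 12.9 px (310.55865478515625, 155.2698516845703)
yellow [521.3  18.7] [  8.8 128.9] 13.1 px (328.847412109375, 237.8218231201172)
cover [ 508.5 -306.6] [178.5 124.4] 17.5 px (461.2745666503906, 245.20272827148438)
tongue [ 601.5 -278.2] [13.8 60. ] 17.1 px (449.6009521484375, 207.1697235107422)
lever [473.8   8.1] [17.4 17.4] 11.7 px (334.23077392578125, 258.1538391113281)
bar [ 509.8 -303.8] [58.9 18.9] 17.1 px (462.9216003417969, 244.3702850341797)
```

View pics/a1.png

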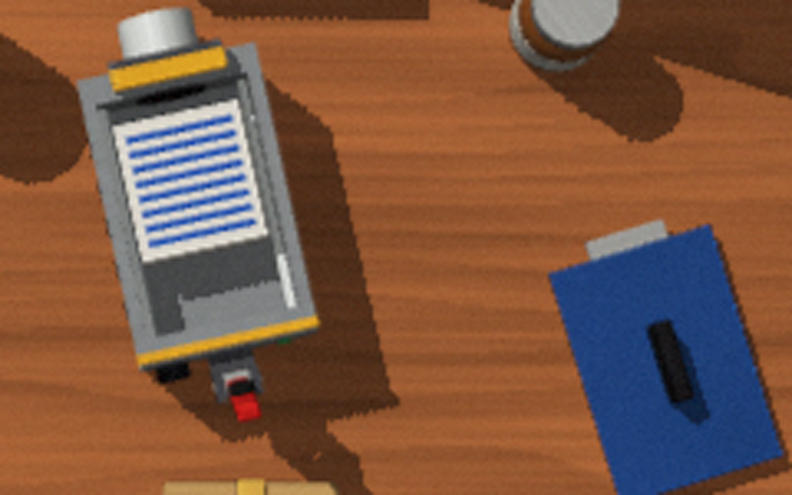

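View pics/b1.png

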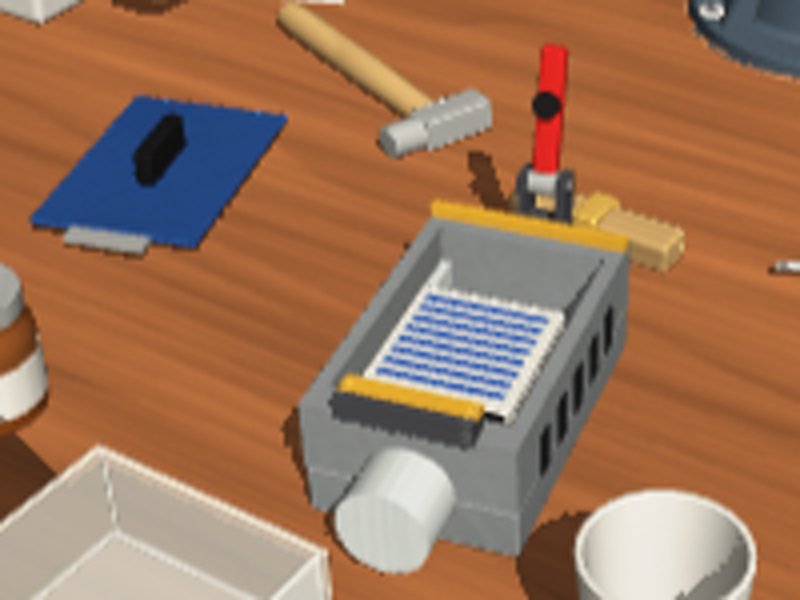

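The crops show the cassette in the well short of home, with its near edge at about (322,210) in the top view. The lever leans towards the robot with its foot facing +x, and the tongue points towards +x. Yaws are 13.0° for the extractor and 17.3° for the cover, and the sizes agree with those given. Next I move over the well.

Request:
apply_moves([
  [[0, 0, 0], [0, 0, -5.96], 0.4],
  [[0, 0, 0], [0, 0, -5.96], 0.4],
  [[0, 0, 0], [0, 0, -5.96], 0.4],
  [[0, 0, 0], [0, 0, -5.96], 0.4],
  [[0, 0, 0], [0, 0, -5.96], 0.4],
])

```text
time: 0.62
ee_pos: [0.152, 0.5024, 0.2311]
orientation: [[-0.973, -0.229, -0.0], [-0.229, 0.973, -0.0], [0.0, -0.0, -1.0]]
force: [1.4, 0.3, -0.4]
gripper_width: 0.0347
finger_force: 0.0
```

Request:
apply_moves([
  [[-18, -34.6, 0], [0, 0, 0], 0.4],
  [[-18, -34.6, 0], [0, 0, 0], 0.4],
  [[-18, -34.6, 0], [0, 0, 0], 0.4],
  [[-18, -34.6, 0], [0, 0, 0], 0.4],
  [[-18, -34.6, 0], [0, 0, 0], 0.4],
])

```text
time: 1.03
ee_pos: [0.2792, 0.3526, 0.2312]
orientation: [[-0.974, -0.225, 0.0], [-0.225, 0.974, -0.0], [0.0, -0.0, -1.0]]
force: [0.8, -0.0, -0.2]
gripper_width: 0.0343
finger_force: 0.0
```

```bash
cat >> h.py <<'E'
EO=np.array([.6176,.0408,0]);EY=np.radians(12.95)
CO=np.array([.5104,-.3060,0]);CY=np.radians(17.3)
def ext(p): return EO+rz(EY)@np.array(p)/1000   # extractor mm -> world m
def inext(X): return rz(EY).T@(np.array(X)-EO)*1000
def goal(P,yaw,tilt=0):
    # tool y = frame y, tool x = -frame x; tilt>0: +x end down. prints shift (tool axes, mm) and turn (deg)
    from scipy.spatial.transform import Rotation as Ro
    s=ctrl.sense();R=np.array(s["orientation"])
    Rt=rz(yaw)@Ro.from_euler('y',tilt,degrees=True).as_matrix()@np.diag([-1,1,-1.])
    print("t",round(s["time"],2),"shift",np.round(R.T@(np.array(P)-s["ee_pos"])*1000,1),"turn",np.round(Ro.from_matrix(R.T@Rt).as_rotvec(degrees=True),2),
     "ext",np.round(inext(s["ee_pos"]),1),"F",np.round(s["force"],1),"w",round(s["gripper_width"]*1000,1),"j",np.round(s["joints"],0))
E
python3 - <<'E'
from h import *
goal(ext([-64,0,150]),EY)
t=get_image("top")
# cassette: white + blue pleats within well
m=mask(t,(0,0,170),(40,45,255),(285,155,350,245))|mask(t,(105,100,80),(130,255,255),(285,155,350,245))
m=cv2.morphologyEx(m,cv2.MORPH_CLOSE,np.ones((5,5)))
for c in blobs(m,100)[:2]:
    P=np.array([inext(p) for p in onz(t,c[:,0,:],.074)]);print(np.percentile(P,[2,50,98],axis=0)[:,:2].round(1))
E
```

```text
t 1.03 shift [-195.6 -379.9   81.3] turn [-0.01 -0.    0.06] ext [-260.   379.7  231.2] F [ 0.8 -0.  -0.2] w 34.3 j [ 52.   6. -10.  74.  -0.  39.]
[[-30.  -43.3]
 [ 19.6   0.8]
 [ 68.4  47.2]]
```

Request:
apply_moves([
  [[-18, -35, 0], [0, 0, 0], 0.4],
  [[-18, -35, 0], [0, 0, 0], 0.4],
  [[-18, -35, 0], [0, 0, 0], 0.4],
  [[-18, -35, 0], [0, 0, 0], 0.4],
  [[-18, -35, 0], [0, 0, 0], 0.4],
])

```text
time: 1.5
ee_pos: [0.4063, 0.2021, 0.2314]
orientation: [[-0.974, -0.225, 0.0], [-0.225, 0.974, 0.0], [-0.0, 0.0, -1.0]]
force: [1.6, 1.1, 0.4]
gripper_width: 0.0343
finger_force: 0.0
```

Request:
apply_moves([
  [[-18, -35, 0], [0, 0, 0], 0.4],
  [[-18, -35, 0], [0, 0, 0], 0.4],
  [[-18, -35, 0], [0, 0, 0], 0.4],
  [[-18, -35, 0], [0, 0, 0], 0.4],
  [[-18, -35, 0], [0, 0, 0], 0.4],
])

```text
time: 1.92
ee_pos: [0.5334, 0.0515, 0.2313]
orientation: [[-0.975, -0.224, 0.0], [-0.224, 0.975, -0.0], [-0.0, -0.0, -1.0]]
force: [0.5, 1.3, -0.6]
gripper_width: 0.0344
finger_force: 0.0
```

Request:
apply_moves([
  [[-15, -30, 20], [0, 0, 0], 0.4],
  [[0, 0, 30], [0, 0, 0], 0.4],
  [[0, 0, 30], [0, 0, 0], 0.4],
  [[0, 0, 0], [0, 0, 0], 0.4],
])

```text
time: 2.25
ee_pos: [0.5509, 0.0266, 0.1458]
orientation: [[-0.975, -0.223, -0.009], [-0.223, 0.975, -0.0], [0.009, 0.001, -1.0]]
force: [-0.8, -0.4, -0.5]
gripper_width: 0.0343
finger_force: 0.0
```

Run:
```python
from h import *
goal(ext([-60,0,50]),EY)
```

```text
t 2.25 shift [-9.  -1.3 95.8] turn [ 0.09 -0.5  -0.07] ext [-68.2   1.1 145.8] F [-0.8 -0.4 -0.5] w 34.3 j [  3.  19.  -6.  65.  -0. -10.]
```

Request:
apply_moves([
  [[-5, -1, 30], [0, 0, 0], 0.4],
  [[-3, 0, 30], [0, 0, 0], 0.4],
  [[0, 0, 25], [0, 0, 0], 0.4],
  [[0, 0, 6], [0, 0, 0], 0.4],
  [[0, 0, 0], [0, 0, 0], 0.4],
])

```text
time: 2.67
ee_pos: [0.561, 0.0286, 0.0599]
orientation: [[-0.974, -0.225, -0.003], [-0.225, 0.974, -0.0], [0.003, 0.0, -1.0]]
force: [-0.2, -0.4, 0.2]
gripper_width: 0.034
finger_force: 0.0
```

Request:
apply_moves([
  [[-6, 0, 0], [0, 0, 0], 0.4],
  [[-6, 0, 0], [0, 0, 0], 0.4],
  [[-5, 0, 0], [0, 0, 0], 0.4],
  [[-4, 0, 0], [0, 0, 0], 0.4],
  [[0, 0, 0], [0, 0, 0], 0.4],
])

```text
time: 3.08
ee_pos: [0.5836, 0.0333, 0.0612]
orientation: [[-0.974, -0.225, 0.002], [-0.225, 0.974, 0.0], [-0.002, -0.0, -1.0]]
force: [-0.2, 0.1, -0.9]
gripper_width: 0.0344
finger_force: 0.0
```

Run:
```python
from h import *
goal(ext([-26,0,50]),EY)
```

```text
t 3.08 shift [-8.8 -0.3 11.2] turn [-0.02  0.09  0.03] ext [-34.8   0.3  61.2] F [-0.2  0.1 -0.9] w 34.4 j [  3.  25. -10.  55.  -0. -10.]
```

Request:
apply_moves([
  [[0, 0, 8], [0, 0, 0], 0.4],
  [[-3, 0, 0], [0, 0, 0], 0.4],
  [[-3, 0, 0], [0, 0, 0], 0.4],
  [[-2, 0, 0], [0, 0, 0], 0.4],
  [[0, 0, 0], [0, 0, 0], 0.4],
])

```text
time: 3.5
ee_pos: [0.5905, 0.0349, 0.0521]
orientation: [[-0.975, -0.224, -0.0], [-0.224, 0.975, -0.0], [0.0, -0.0, -1.0]]
force: [-0.7, -0.2, 0.0]
gripper_width: 0.034
finger_force: 0.1
```

Run:
```python
from h import *
goal(ext([-26,0,50]),EY)
```

```text
t 3.5 shift [-1.7 -0.3  2.1] turn [-0.   -0.    0.02] ext [-27.7   0.3  52.1] F [-0.7 -0.2  0. ] w 34.0 j [  3.  26.  -9.  54.  -0. -10.]
```

Request:
apply_moves([
  [[-2, 0, 0], [0, 0, 0], 0.4],
  [[-1, 0, 0], [0, 0, 0], 0.4],
  [[0, 0, 0], [0, 0, 0], 0.4],
])

```text
time: 3.75
ee_pos: [0.5922, 0.0354, 0.0522]
orientation: [[-0.975, -0.224, -0.002], [-0.224, 0.975, -0.0], [0.002, 0.0, -1.0]]
force: [-3.9, 0.1, 0.2]
gripper_width: 0.0343
finger_force: 2.4
```

Request:
apply_moves([
  [[-1, 0, 0], [0, 0, 0], 0.4],
  [[-1, 0, 0], [0, 0, 0], 0.4],
  [[0, 0, 0], [0, 0, 0], 0.4],
])

```text
time: 4.0
ee_pos: [0.5922, 0.0354, 0.0522]
orientation: [[-0.975, -0.224, -0.005], [-0.224, 0.975, -0.001], [0.005, 0.0, -1.0]]
force: [-12.0, -1.7, 7.1]
gripper_width: 0.0341
finger_force: 6.3
```

Run:
```python
from h import *
goal(ext([-26,0,50]),EY)
t=get_image("top");cv2.imwrite("pics/t2.png",cv2.resize(t["pixels"][135:275,250:410],None,fx=4,fy=4,interpolation=cv2.INTER_CUBIC))
```

```text
t 4.0 shift [ 0.  -0.4  2.2] turn [ 0.   -0.29 -0.  ] ext [-25.9   0.4  52.2] F [-12.   -1.7   7.1] w 34.1 j [  3.  27.  -9.  55.  -0. -10.]
```

Cassette is home: 12 N stop with the finger face at extractor x = -15 as expected. Now to the cover.

Request:
apply_moves([
  [[6, 0, -5], [0, 0, 0], 0.4],
  [[2, 0, -35], [0, 0, 0], 0.4],
  [[0, 0, -35], [0, 0, 0], 0.4],
  [[0, 0, -35], [0, 0, 0], 0.6],
  [[0, 0, 0], [0, 0, 0], 0.6],
])

```text
time: 4.47
ee_pos: [0.5909, 0.0344, 0.17]
orientation: [[-0.974, -0.224, 0.012], [-0.224, 0.975, 0.001], [-0.012, -0.002, -1.0]]
force: [1.0, 0.2, -0.0]
gripper_width: 0.0512
finger_force: 0.0
```

Request:
apply_moves([
  [[17, -35, 0], [0, 0, 0], 0.6],
  [[17, -35, 0], [0, 0, 0], 0.6],
  [[17, -35, 0], [0, 0, 0], 0.6],
  [[17, -35, 0], [0, 0, 0], 0.6],
  [[17, -35, 0], [0, 0, 0], 0.6],
])

```text
time: 4.88
ee_pos: [0.5437, -0.1571, 0.1632]
orientation: [[-0.974, -0.225, 0.002], [-0.225, 0.974, -0.001], [-0.002, -0.001, -1.0]]
force: [1.4, 0.2, 0.5]
gripper_width: 0.0508
finger_force: 0.0
```

Request:
apply_moves([
  [[17, -35, 0], [0, 0, 0], 0.6],
  [[17, -35, 0], [0, 0, 0], 0.6],
  [[17, -35, 0], [0, 0, 0], 0.6],
  [[14, -32, 0], [0, 0, 0], 0.6],
  [[0, 0, 0], [0, 0, -4.35], 0.6],
])

```text
time: 5.3
ee_pos: [0.5103, -0.3095, 0.1629]
orientation: [[-0.956, -0.292, 0.002], [-0.292, 0.956, -0.003], [-0.001, -0.004, -1.0]]
force: [-0.4, 0.7, -0.5]
gripper_width: 0.0517
finger_force: 0.0
```

Run:
```python
from h import *
goal(CO+[0,0,.02],CY)
t=get_image("top")
m=mask(t,(0,0,170),(40,45,255),(285,155,350,245))|mask(t,(105,100,80),(130,255,255),(285,155,350,245))
m=cv2.morphologyEx(m,cv2.MORPH_CLOSE,np.ones((5,5)))
for c in blobs(m,100)[:2]:
    P=np.array([inext(p) for p in onz(t,c[:,0,:],.074)]);print(np.percentile(P,[2,50,98],axis=0)[:,:2].round(1))
```

```text
t 5.3 shift [ -1.    3.9 142.9] turn [-0.21  0.06 -0.32] ext [-183.1 -317.4  162.9] F [-0.4  0.7 -0.5] w 51.7 j [-31.  22.   1.  69.  -0. -48.]
[[-13.7 -43.3]
 [ 33.1   5.5]
 [ 80.   47.4]]
```

Request:
apply_moves([
  [[-1, 4, 36], [0, 0, -0.3], 0.6],
  [[0, 0, 36], [0, 0, 0], 0.6],
  [[0, 0, 36], [0, 0, 0], 0.6],
  [[0, 0, 26], [0, 0, 0], 0.6],
  [[0, 0, 0], [0, 0, 0], 0.6],
])

```text
time: 5.77
ee_pos: [0.5083, -0.2971, 0.0238]
orientation: [[-0.953, -0.302, -0.006], [-0.302, 0.953, 0.004], [0.005, 0.005, -1.0]]
force: [-0.0, -0.0, 0.6]
gripper_width: 0.0515
finger_force: 0.0
```

Run:
```python
from h import *
goal(CO+[0,0,.02],CY)
```

```text
t 5.77 shift [ 0.7 -9.1  3.7] turn [ 0.31 -0.26  0.3 ] ext [-182.2 -304.8   23.8] F [-0.  -0.   0.6] w 51.5 j [-30.  28. -11.  51.   0. -48.]
```

Request:
apply_moves([
  [[0.7, -9, 0], [0, 0, 0.3], 0.6],
  [[0, 0, 0], [0, 0, 0], 0.6],
  [[0, 0, 0], [0, 0, 0], 0.6],
])

```text
time: 6.02
ee_pos: [0.5147, -0.3095, 0.0307]
orientation: [[-0.955, -0.297, 0.004], [-0.297, 0.955, -0.002], [-0.003, -0.003, -1.0]]
force: [0.3, -0.4, 0.5]
gripper_width: 0.0512
finger_force: 0.0
```

Run:
```python
from h import *
goal(CO+[0,0,.02],CY)
t=get_image("top");cv2.imwrite("pics/t2.png",cv2.resize(t["pixels"][190:300,400:520],None,fx=4,fy=4,interpolation=cv2.INTER_CUBIC))
```

```text
t 6.02 shift [ 3.1  4.7 10.7] turn [-0.19  0.16 -0.02] ext [-178.8 -318.3   30.7] F [ 0.3 -0.4  0.5] w 51.2 j [-31.  28. -10.  52.  -0. -48.]
```

Request:
apply_moves([
  [[0, 0, 0], [0, 0, 0], 0.6],
  [[0, 0, 0], [0, 0, 0], 0.6],
  [[0, 0, 0], [0, 0, 0], 0.6],
  [[0, 0, 0], [0, 0, 0], 0.6],
])

```text
time: 6.4
ee_pos: [0.5129, -0.3082, 0.0287]
orientation: [[-0.955, -0.298, 0.0], [-0.298, 0.955, -0.0], [-0.0, -0.0, -1.0]]
force: [-0.3, 0.2, -0.5]
gripper_width: 0.0513
finger_force: 0.0
```

Run:
```python
from h import *
goal(CO+[0,0,.02],CY)
```

```text
t 6.4 shift [1.8 2.9 8.7] turn [-0.03  0.02  0.02] ext [-180.2 -316.7   28.7] F [-0.3  0.2 -0.5] w 51.3 j [-31.  28. -10.  52.  -0. -48.]
```

Request:
apply_moves([
  [[1.8, 2.9, 4], [0, 0, 0], 0.6],
  [[0, 0, 4], [0, 0, 0], 0.6],
  [[0, 0, 0], [0, 0, 0], 0.6],
  [[0, 0, 0], [0, 0, 0], 0.6],
  [[0, 0, 0], [0, 0, 0], 0.6],
])

```text
time: 6.82
ee_pos: [0.5102, -0.3059, 0.0202]
orientation: [[-0.955, -0.298, -0.0], [-0.298, 0.955, 0.0], [0.0, 0.0, -1.0]]
force: [0.3, 0.2, -0.0]
gripper_width: 0.0512
finger_force: 0.0
```

Request:
apply_moves([
  [[0, 0, 0], [0, 0, 0], 0],
  [[0, 0, 0], [0, 0, 0], 0],
  [[0, 0, 0], [0, 0, 0], 0],
  [[0, 0, 0], [0, 0, 0], 0],
  [[0, 0, 0], [0, 0, 0], 0],
])

```text
time: 7.23
ee_pos: [0.5104, -0.3062, 0.0206]
orientation: [[-0.955, -0.298, 0.0], [-0.298, 0.955, -0.0], [-0.0, -0.001, -1.0]]
force: [0.5, -0.7, 1.6]
gripper_width: 0.013
finger_force: 59.3
```

Run:
```python
from h import *
goal(CO+[0,0,.02],CY)
s=get_image("scene");cv2.imwrite("pics/s2.png",cv2.resize(s["pixels"][130:300,160:340],None,fx=3.5,fy=3.5,interpolation=cv2.INTER_CUBIC))
```

```text
t 7.23 shift [-0.   0.2  0.6] turn [-0.03  0.01  0.01] ext [-182.2 -314.1   20.6] F [ 0.5 -0.7  1.6] w 13.0 j [-31.  28. -11.  51.  -0. -48.]
```

Request:
apply_moves([
  [[0, 0, -10], [0, 0, 0], 0],
  [[0, 0, -30], [0, 0, 0], 0],
  [[0, 0, -40], [0, 0, 0], 0],
  [[0, 0, -40], [0, 0, 0], 0],
  [[0, 0, -40], [0, 0, 4.35], 0],
])

```text
time: 7.7
ee_pos: [0.5094, -0.3054, 0.1821]
orientation: [[-0.974, -0.225, -0.001], [-0.225, 0.974, 0.001], [0.001, 0.001, -1.0]]
force: [1.5, -0.4, -3.2]
gripper_width: 0.0129
finger_force: 59.2
```

Request:
apply_moves([
  [[-30, 0, -30], [0, 0, 0], 0],
  [[-40, 0, -10], [0, 0, 0], 0],
  [[-40, 0, 0], [0, 0, 0], 0],
  [[-40, 0, 0], [0, 0, 0], 0],
  [[-15, 0, 0], [0, 0, 0], 0],
])

```text
time: 8.12
ee_pos: [0.6743, -0.267, 0.219]
orientation: [[-0.974, -0.226, 0.001], [-0.226, 0.974, 0.001], [-0.001, 0.001, -1.0]]
force: [-2.0, 0.5, -4.7]
gripper_width: 0.0131
finger_force: 59.3
```

Run:
```python
from h import *
goal(ext([-13,0,200]),EY)
```

```text
t 8.12 shift [ -1.4 312.6  19.2] turn [0.04 0.06 0.14] ext [ -13.7 -312.6  219. ] F [-2.   0.5 -4.7] w 13.1 j [-22.  35.  31.  86.   0. -35.]
```

Request:
apply_moves([
  [[0, 38, 0], [0, 0, 0.1], 0],
  [[0, 39, 0], [0, 0, 0], 0],
  [[0, 39, 0], [0, 0, 0], 0],
  [[0, 39, 0], [0, 0, 0], 0],
  [[0, 39, 0], [0, 0, 0], 0],
])

```text
time: 8.53
ee_pos: [0.626, -0.0782, 0.2195]
orientation: [[-0.975, -0.222, -0.001], [-0.222, 0.975, 0.0], [0.001, 0.001, -1.0]]
force: [0.6, -0.0, -3.9]
gripper_width: 0.0129
finger_force: 59.9
```

Request:
apply_moves([
  [[0, 39, 0], [0, 0, 0], 0],
  [[0, 39, 0], [0, 0, 0], 0],
  [[0, 40, 0], [0, 0, 0], 0],
  [[0, 0, 0], [0, 6, 0], 0],
  [[0, 0, 0], [0, 6, 0], 0],
])

```text
time: 8.95
ee_pos: [0.5973, 0.0372, 0.2219]
orientation: [[-0.952, -0.226, -0.207], [-0.221, 0.974, -0.048], [0.212, 0.0, -0.977]]
force: [1.6, -0.9, -3.6]
gripper_width: 0.0129
finger_force: 60.1
```

Request:
apply_moves([
  [[0, 0, 0], [0, 0, 0], 0],
  [[0, 0, 0], [0, 0, 0], 0],
  [[0, 0, 0], [0, 0, 0], 0],
  [[0, 0, 0], [0, 0, 0], 0],
])

```text
time: 9.28
ee_pos: [0.6008, 0.0346, 0.221]
orientation: [[-0.954, -0.222, -0.199], [-0.217, 0.975, -0.046], [0.205, -0.0, -0.979]]
force: [-0.5, 0.2, -3.6]
gripper_width: 0.0127
finger_force: 60.1
```

Run:
```python
from h import *
goal(ext([-15,0,135]),EY,12)
t=get_image("top");s=get_image("scene")
b=mask(t,(105,120,40),(125,255,255),(240,100,420,300))
c=blobs(b)[0];P=np.array([inext(p) for p in onz(t,c[:,0,:],.21)]);print(cv2.minAreaRect(P[:,:2].astype(np.float32)))
cv2.imwrite("pics/p3.png",np.hstack([cv2.resize(t["pixels"][120:280,240:400],(400,400),interpolation=cv2.INTER_CUBIC),cv2.resize(s["pixels"][130:330,210:410],(400,400),interpolation=cv2.INTER_CUBIC)]))
```

```text
t 9.28 shift [-20.3   2.4  83.6] turn [ 0.01  0.2  -0.13] ext [-17.8  -2.3 221. ] F [-0.5  0.2 -3.6] w 12.7 j [ 4. 31. 23. 94. -2. -8.]Traceback (most recent call last):
  File "<stdin>", line 5, in <module>
IndexError: list index out of range
```

Request:
apply_moves([
  [[-7, 2.4, 28], [0, 0.2, -0.1], 0],
  [[-7, 0, 28], [0, 0, 0], 0],
  [[-6, 0, 27], [0, 0, 0], 0],
  [[0, 0, 0], [0, 0, 0], 0],
  [[0, 0, 0], [0, 0, 0], 0],
])

```text
time: 9.8
ee_pos: [0.6014, 0.0374, 0.1351]
orientation: [[-0.952, -0.224, -0.207], [-0.219, 0.975, -0.047], [0.212, 0.0, -0.977]]
force: [1.2, -0.3, -3.0]
gripper_width: 0.0126
finger_force: 59.9
```

Request:
apply_moves([
  [[0, 0, 0], [0, 0, 0], 0],
  [[0, 0, 0], [0, 0, 0], 0],
])

```text
time: 9.97
ee_pos: [0.6035, 0.0378, 0.137]
orientation: [[-0.953, -0.224, -0.202], [-0.219, 0.975, -0.047], [0.208, -0.0, -0.978]]
force: [-0.8, 0.1, -4.4]
gripper_width: 0.0126
finger_force: 60.0
```

Run:
```python
from h import *
goal(ext([-14,0,115.6]),EY,12)
t=get_image("top");s=get_image("scene")
cv2.imwrite("pics/p3.png",np.hstack([cv2.resize(t["pixels"][120:280,240:400],(400,400),interpolation=cv2.INTER_CUBIC),cv2.resize(s["pixels"][180:330,230:380],(400,400),interpolation=cv2.INTER_CUBIC)]))
```

```text
t 9.97 shift [-4.9 -0.3 20.8] turn [-0.01  0.02 -0.  ] ext [-14.4   0.3 137. ] F [-0.8  0.1 -4.4] w 12.6 j [ 4. 33. 15. 83. -2. -8.]
```

View pics/p3.png

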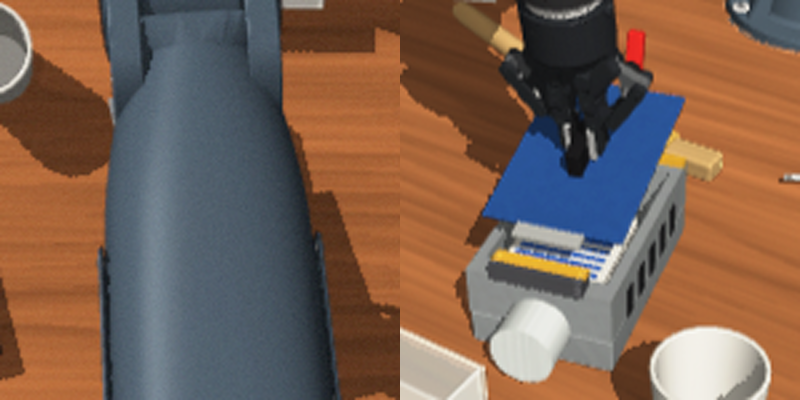

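The scene half shows the cover tilted over the well, with the tongue at about (535,235) just behind the keeper bar at (540,265). Next I check the sideways alignment.

Run:
```python
from h import *
s=get_image("scene")
y=mask(s,(18,110,90),(34,255,255),(250,265,320,300))
w=mask(s,(0,0,110),(179,40,235),(268,255,306,274))
# expected tongue: TCP + tilted (102..88, , -4)
p=ctrl.sense()["ee_pos"]; e=inext(p);R=np.array(ctrl.sense()["orientation"])
T=lambda x,yy,z: np.array(p)+R@np.array([-x,yy,-(z-20.6)])/1000
for n,m,z in(("keeper",y,.096),("tongue",w,T(95,0,16)[2])):
    for c in blobs(m,10)[:2]:
        P=np.array([inext(q) for q in onz(s,c[:,0,:],z)])[:,:2];r=cv2.minAreaRect(P.astype(np.float32));print(n,np.round(r[0],1),np.round(r[1],1),round(r[2],1),len(c),c[:,0].min(0),c[:,0].max(0))
print("expected tongue",inext(T(95,0,16)).round(1),"px",px(s,[T(102,30,16),T(102,-30,16),T(88,30,16),T(88,-30,16)]).round(1).tolist())
print("keeper px",px(s,[ext([90,40,96]),ext([90,-40,96]),ext([104,40,96]),ext([104,-40,96])]).round(1).tolist())
```

```text
keeper [97.6  0.9] [84.1 16.5] 89.2 76 [264 273] [300 285]
tongue [78.4  7.6] [32.2 74. ] 18.5 80 [271 264] [305 273]
expected tongue [ 77.3   0.4 111.6] px [[297.1, 272.6], [271.7, 267.2], [299.3, 267.8], [274.1, 262.6]]
keeper px [[300.4, 280.1], [266.8, 272.9], [298.2, 284.0], [264.2, 276.6]]
```

Request:
apply_moves([
  [[-3, 0.2, 10], [0, 0, 0], 0],
  [[-2.6, 0, 10], [0, 0, 0], 0],
  [[0, 0, 4.2], [0, 0, 0], 0],
  [[0, 0, 0], [0, 0, 0], 0],
  [[0, 0, 0], [0, 0, 0], 0],
])

```text
time: 10.53
ee_pos: [0.6023, 0.0381, 0.1089]
orientation: [[-0.952, -0.224, -0.208], [-0.219, 0.975, -0.047], [0.213, 0.0, -0.977]]
force: [0.7, -0.5, -4.4]
gripper_width: 0.0128
finger_force: 60.2
```

Request:
apply_moves([
  [[0, 0, 0], [0, 0, 0], 0],
  [[0, 0, 0], [0, 0, 0], 0],
])

```text
time: 10.7
ee_pos: [0.6029, 0.0382, 0.1098]
orientation: [[-0.953, -0.224, -0.206], [-0.219, 0.975, -0.047], [0.211, 0.0, -0.977]]
force: [-1.0, -0.2, -4.4]
gripper_width: 0.0129
finger_force: 60.2
```

Run:
```python
from h import *
goal(ext([2.9,.5,112.1]),EY,12)
```

```text
t 10.7 shift [-16.9  -0.2  -6. ] turn [ 0.01 -0.19  0.02] ext [-14.9   0.7 109.8] F [-1.  -0.2 -4.4] w 12.9 j [ 5. 34. 12. 80. -2. -8.]
```

Request:
apply_moves([
  [[0, 0, -2], [0, 0, 0], 0],
  [[-3, 0, -0.8], [0, 0, 0], 0],
  [[-4, 0, -0.8], [0, 0, 0], 0],
  [[0, 0, 0], [0, 0, 0], 0],
  [[0, 0, 0], [0, 0, 0], 0],
])

```text
time: 11.12
ee_pos: [0.6106, 0.04, 0.1115]
orientation: [[-0.952, -0.224, -0.206], [-0.219, 0.974, -0.047], [0.211, 0.0, -0.977]]
force: [-1.1, 0.9, -4.1]
gripper_width: 0.0127
finger_force: 60.2
```

Request:
apply_moves([
  [[0, 0, 0], [0, 0, 0], 0],
  [[0, 0, 0], [0, 0, 0], 0],
])

```text
time: 11.28
ee_pos: [0.6101, 0.0399, 0.1115]
orientation: [[-0.952, -0.224, -0.206], [-0.219, 0.975, -0.047], [0.212, 0.0, -0.977]]
force: [1.1, 1.0, -4.5]
gripper_width: 0.0127
finger_force: 60.2
```

Run:
```python
from h import *
goal(ext([2.9,.5,112.1]),EY,12)
```

```text
t 11.28 shift [-10.1  -0.3  -2.8] turn [ 0.02 -0.22  0.02] ext [ -7.5   0.8 111.5] F [ 1.1  1.  -4.5] w 12.7 j [ 5. 35. 14. 81. -2. -8.]
```

Request:
apply_moves([
  [[-3, -0.3, -1], [0, 0, 0], 0],
  [[-3, 0, -0.9], [0, 0, 0], 0],
  [[-3, 0, -0.7], [0, 0, 0], 0],
  [[0, 0, 0], [0, 0, 0], 0],
  [[0, 0, 0], [0, 0, 0], 0],
])

```text
time: 11.7
ee_pos: [0.6196, 0.0417, 0.1121]
orientation: [[-0.952, -0.224, -0.206], [-0.219, 0.974, -0.047], [0.211, 0.0, -0.977]]
force: [-0.0, 0.8, -3.3]
gripper_width: 0.0129
finger_force: 60.2
```

Request:
apply_moves([
  [[0, 0, 0], [0, 0, 0], 0],
  [[0, 0, 0], [0, 0, 0], 0],
])

```text
time: 11.87
ee_pos: [0.6193, 0.0417, 0.1122]
orientation: [[-0.952, -0.224, -0.206], [-0.219, 0.975, -0.047], [0.212, 0.0, -0.977]]
force: [0.3, 0.7, -3.6]
gripper_width: 0.0126
finger_force: 60.2
```

Run:
```python
from h import *
goal(ext([2.9,.5,112.1]),EY,12)
s=get_image("scene");cv2.imwrite("pics/p4.png",cv2.resize(s["pixels"][210:310,240:360],None,fx=5,fy=5,interpolation=cv2.INTER_CUBIC))
```

```text
t 11.87 shift [-1.1  0.  -0.1] turn [ 0.01 -0.22  0.02] ext [  1.8   0.5 112.2] F [ 0.3  0.7 -3.6] w 12.6 j [ 5. 36. 16. 82. -2. -8.]
```

View pics/p4.png

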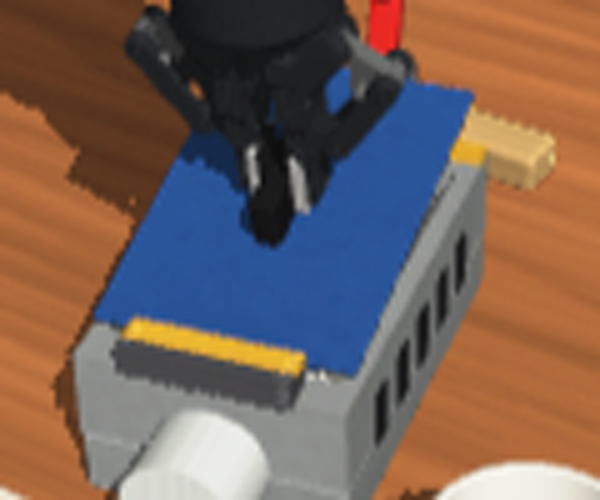

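Pixels (215,345) of the crop show the tongue under the yellow bar; there is no contact force. Next I lay the cover down.

Request:
apply_moves([
  [[-1.2, 0, 7.4], [0, -4, 0], 0],
  [[0, 0, 0], [0, 0, 0], 0],
  [[0.2, 0, 7.8], [0, -4, 0], 0],
  [[0, 0, 0], [0, 0, 0], 0],
  [[0, 0, 0], [0, 0, 0], 0],
])

```text
time: 12.33
ee_pos: [0.6169, 0.0411, 0.0981]
orientation: [[-0.972, -0.224, -0.074], [-0.223, 0.975, -0.017], [0.075, 0.0, -0.997]]
force: [0.7, -0.3, -3.2]
gripper_width: 0.0125
finger_force: 60.2
```

Request:
apply_moves([
  [[0, 0, 0], [0, 0, 0], 0],
  [[0, 0, 0], [0, 0, 0], 0],
])

```text
time: 12.5
ee_pos: [0.6191, 0.0414, 0.098]
orientation: [[-0.972, -0.224, -0.071], [-0.224, 0.974, -0.016], [0.073, -0.0, -0.997]]
force: [-0.2, -0.1, -3.8]
gripper_width: 0.0127
finger_force: 60.2
```

Run:
```python
from h import *
goal(ext([.1,.5,97]),EY,4);goal(ext([-.5,.5,88.6]),EY,0)
```

```text
t 12.5 shift [1.4 0.2 1.1] turn [-0.   -0.19  0.02] ext [ 1.6  0.3 98. ] F [-0.2 -0.1 -3.8] w 12.7 j [ 4. 30.  4. 68. -1. -9.]
t 12.5 shift [1.4 0.2 9.6] turn [-0.   -4.19  0.02] ext [ 1.6  0.3 98. ] F [-0.2 -0.1 -3.8] w 12.7 j [ 4. 30.  4. 68. -1. -9.]
```

Request:
apply_moves([
  [[1, 0, 4.5], [0, -2.1, 0], 0],
  [[0.6, 0.2, 4], [0, -2.1, 0], 0],
  [[0, 0, 0], [0, 0, 0], 0],
  [[0, 0, 0], [0, 0, 0], 0],
  [[0, 0, 0], [0, 0, 0], 0],
])

```text
time: 12.92
ee_pos: [0.6161, 0.0411, 0.089]
orientation: [[-0.974, -0.224, -0.001], [-0.224, 0.974, -0.0], [0.001, 0.0, -1.0]]
force: [0.5, -0.1, -4.3]
gripper_width: 0.0128
finger_force: 60.2
```

Request:
apply_moves([
  [[0, 0, 0], [0, 0, 0], 0],
  [[0, 0, 0], [0, 0, 0], 0],
])

```text
time: 13.08
ee_pos: [0.6161, 0.0411, 0.0886]
orientation: [[-0.974, -0.224, -0.001], [-0.224, 0.974, 0.0], [0.001, 0.0, -1.0]]
force: [0.5, 0.1, -3.7]
gripper_width: 0.0128
finger_force: 60.2
```

Run:
```python
from h import *
goal(ext([-.5,.5,88.6]),EY,0)
```

```text
t 13.08 shift [-0.8 -0.1  0. ] turn [ 0.01 -0.04  0.02] ext [-1.3  0.6 88.6] F [ 0.5  0.1 -3.7] w 12.8 j [ 4. 27. -2. 61.  0. -9.]
```

Request:
apply_moves([
  [[-0.8, 0, 0.6], [0, 0, 0], 0],
  [[0, 0, 0.5], [0, 0, 0], 0],
  [[0, 0, 0], [0, 0, 0], 0],
  [[0, 0, 0], [0, 0, 0], 0],
])

```text
time: 13.42
ee_pos: [0.6161, 0.0411, 0.0886]
orientation: [[-0.975, -0.224, -0.001], [-0.224, 0.975, -0.0], [0.001, 0.0, -1.0]]
force: [-5.1, -1.0, 7.2]
gripper_width: 0.0129
finger_force: 61.9
```

Request:
apply_moves([
  [[0, 0, 0.5], [0, 0, 0], 0],
  [[0, 0, 0], [0, 0, 0], 0],
  [[0, 0, 0], [0, 0, 0], 0],
])

```text
time: 13.67
ee_pos: [0.6161, 0.0411, 0.0886]
orientation: [[-0.975, -0.224, -0.0], [-0.224, 0.975, 0.0], [0.0, 0.0, -1.0]]
force: [-6.2, -1.6, 11.4]
gripper_width: 0.0132
finger_force: 62.4
```

Run:
```python
from h import *
goal(ext([-.5,.5,88.6]),EY,0);print(np.round(ctrl.sense()["torque"],2))
```

```text
t 13.67 shift [-0.8 -0.2  0. ] turn [ 0.   -0.    0.01] ext [-1.3  0.7 88.6] F [-6.2 -1.6 11.4] w 13.2 j [ 4. 27. -2. 61.  0. -9.]
[-0.25  1.38 -0.02]
```

Contact at exactly the predicted seated height and level. Release and lift.

Request:
apply_moves([
  [[0, 0, -0.5], [0, 0, 0], 0.4],
  [[0, 0, 0], [0, 0, 0], 0.4],
  [[0, 0, 0], [0, 0, 0], 0.4],
  [[0, 0, 0], [0, 0, 0], 0.4],
])

```text
time: 14.0
ee_pos: [0.6167, 0.0413, 0.0876]
orientation: [[-0.975, -0.224, 0.0], [-0.224, 0.975, 0.0], [-0.0, 0.0, -1.0]]
force: [-0.5, 0.6, 0.5]
gripper_width: 0.0343
finger_force: 0.0
```

Request:
apply_moves([
  [[0, 0, -10], [0, 0, 0], 0.4],
  [[0, 0, -30], [0, 0, 0], 0.4],
  [[0, 0, -40], [0, 0, 0], 0.4],
  [[0, 0, -40], [0, 0, 0], 0.2],
  [[0, 0, -20], [0, 0, 0], 0],
])

```text
time: 14.42
ee_pos: [0.6176, 0.0413, 0.2332]
orientation: [[-0.974, -0.224, 0.005], [-0.224, 0.975, 0.001], [-0.005, -0.001, -1.0]]
force: [0.5, -0.7, 0.0]
gripper_width: 0.0112
finger_force: 0.0
```

Request:
apply_moves([
  [[0, 35, 0], [0, 0, 0], 0],
  [[5, 40, 0], [0, 0, 0], 0],
  [[10, 40, 0], [0, 0, 0], 0],
  [[30, 15, 0], [0, 0, 0], 0],
  [[30, 0, 0], [0, 0, 0], 0],
])

```text
time: 14.83
ee_pos: [0.513, 0.154, 0.2277]
orientation: [[-0.974, -0.228, -0.0], [-0.228, 0.974, 0.001], [-0.0, 0.001, -1.0]]
force: [-0.4, 0.0, -0.2]
gripper_width: -0.0001
finger_force: 0.0
```

Run:
```python
from h import *
goal(ext([-190,0,168]),EY,0)
t=get_image("top");s=get_image("scene")
cv2.imwrite("pics/p5.png",np.hstack([cv2.resize(t["pixels"][130:290,260:420],(400,400),interpolation=cv2.INTER_CUBIC),cv2.resize(s["pixels"][180:330,230:380],(400,400),interpolation=cv2.INTER_CUBIC)]))
```

```text
t 14.83 shift [ 114.  -133.4   59.6] turn [0.07 0.   0.21] ext [-76.5 133.8 227.7] F [-0.4  0.  -0.2] w -0.1 j [17. 15.  0. 75.  0.  4.]
```

View pics/p5.png

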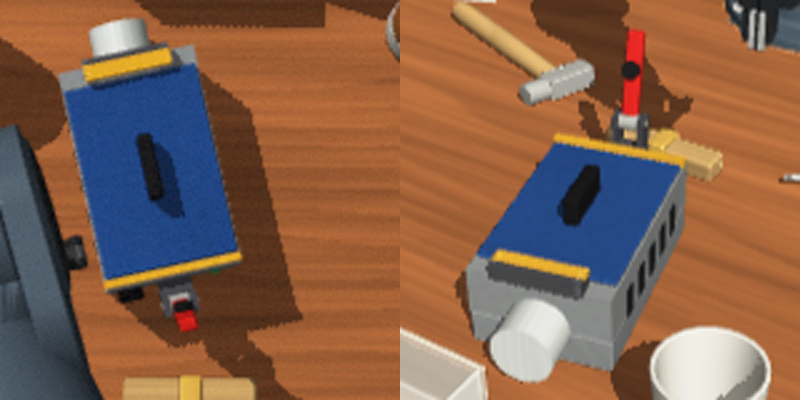

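The picture shows the cover lying flat between keeper and upstand, the lever still upright at (180,318) and (632,70).

Request:
apply_moves([
  [[38, 0, 0], [0, 0, 0.2], 0],
  [[38, 0, 0], [0, 0, 0], 0],
  [[38, 0, 0], [0, 0, 0], 0],
  [[0, -33, 0], [0, 0, 0], 0],
  [[0, -33, 0], [0, 0, 0], 0],
])

```text
time: 15.35
ee_pos: [0.4164, 0.0615, 0.2289]
orientation: [[-0.974, -0.225, 0.002], [-0.225, 0.974, 0.001], [-0.002, 0.0, -1.0]]
force: [0.8, -0.2, 0.9]
gripper_width: 0.0001
finger_force: 0.0
```

Request:
apply_moves([
  [[0, -34, 0], [0, 0, 0], 0],
  [[0, -33, 0], [0, 0, 0], 0],
  [[0, 0, 0], [0, 0, 0], 0],
  [[0, 0, 0], [0, 0, 0], 0],
  [[0, 0, 0], [0, 0, 0], 0],
])

```text
time: 15.77
ee_pos: [0.4327, -0.0041, 0.228]
orientation: [[-0.976, -0.22, 0.0], [-0.22, 0.976, 0.001], [-0.0, 0.0, -1.0]]
force: [-0.6, 0.5, 0.4]
gripper_width: -0.0001
finger_force: 0.0
```

Run:
```python
from h import *
goal(ext([-190,0,168]),EY,0)
t=get_image("top")
b=mask(t,(105,120,40),(125,255,255),(270,140,370,255));b=cv2.morphologyEx(b,cv2.MORPH_CLOSE,np.ones((9,9)))
for c in blobs(b)[:1]:
    P=np.array([inext(q) for q in onz(t,c[:,0,:],.085)])[:,:2];print(cv2.minAreaRect(P.astype(np.float32)))
```

```text
t 15.77 shift [-0.2  2.3 60. ] turn [ 0.03  0.02 -0.26] ext [-190.2   -2.3  228. ] F [-0.6  0.5  0.4] w -0.1 j [ -1.   5. -12.  73.   0. -13.]
((-3.2528610229492188, 0.4139213562011719), (179.28475952148438, 125.3719482421875), 0.04648275673389435)
```

Request:
apply_moves([
  [[0, 1, 30], [0, 0, -0.2], 0],
  [[0, 0, 30], [0, 0, 0], 0],
  [[0, 0, 0], [0, 0, 0], 0],
  [[0, 0, 0], [0, 0, 0], 0],
  [[0, 0, 0], [0, 0, 0], 0],
])

```text
time: 16.23
ee_pos: [0.4327, -0.0023, 0.1689]
orientation: [[-0.974, -0.226, 0.001], [-0.226, 0.974, 0.0], [-0.001, 0.0, -1.0]]
force: [0.8, -0.4, -0.3]
gripper_width: -0.0003
finger_force: 0.0
```

Request:
apply_moves([
  [[-10, 0, 0], [0, 0, 0], 0],
  [[-10, 0, 0], [0, 0, 0], 0],
  [[-10, 0, 0], [0, 0, 0], 0],
  [[-10, 0, 0], [0, 0, 0], 0],
  [[0, 0, 0], [0, 0, 0], 0],
])

```text
time: 16.65
ee_pos: [0.4733, 0.0064, 0.1681]
orientation: [[-0.974, -0.225, 0.001], [-0.225, 0.974, 0.0], [-0.001, 0.0, -1.0]]
force: [-0.9, -0.3, -0.2]
gripper_width: -0.0003
finger_force: 0.0
```

Run:
```python
from h import *
goal(ext([-128,0,169]),EY,0)
```

```text
t 16.65 shift [-20.3   1.2  -0.9] turn [0.01 0.04 0.03] ext [-148.3   -1.2  168.1] F [-0.9 -0.3 -0.2] w -0.3 j [  1.  10. -15.  65.   0. -12.]
```

Request:
apply_moves([
  [[-10, 1, -0.5], [0, 0, 0], 0],
  [[-10, 0, -0.5], [0, 0, 0], 0],
  [[-9, 0, 2.8], [0, 0, 0], 0],
  [[-9, 0, 2.9], [0, 0, 0], 0],
  [[0, 0, 0], [0, 0, 0], 0],
])

```text
time: 17.07
ee_pos: [0.5091, 0.0156, 0.1626]
orientation: [[-0.975, -0.224, -0.0], [-0.224, 0.975, -0.0], [0.0, -0.0, -1.0]]
force: [-0.7, -0.6, 0.1]
gripper_width: 0.0
finger_force: 0.0
```

Request:
apply_moves([
  [[-8, 0, 5], [0, 0, 0], 0],
  [[-8, 0, 5], [0, 0, 0], 0],
  [[-6.4, 0, 7], [0, 0, 0], 0],
  [[-6.3, 0, 7], [0, 0, 0], 0],
  [[0, 0, 0], [0, 0, 0], 0],
])

```text
time: 17.48
ee_pos: [0.5374, 0.0222, 0.1387]
orientation: [[-0.974, -0.224, 0.001], [-0.224, 0.974, 0.001], [-0.001, 0.0, -1.0]]
force: [-0.4, 0.3, 0.3]
gripper_width: 0.0002
finger_force: 0.0
```

Run:
```python
from h import *
goal(ext([-75.4,0,128.3]),EY,0)
s=get_image("scene")
cv2.imwrite("pics/p6.png",cv2.resize(s["pixels"][180:300,250:390],None,fx=4,fy=4,interpolation=cv2.INTER_CUBIC))
```

```text
t 17.48 shift [-7.   0.2 10.4] turn [0.01 0.09 0.02] ext [-82.4  -0.2 138.7] F [-0.4  0.3  0.3] w 0.2 j [  2.  18.  -9.  63.   0. -11.]
```

View pics/p6.png

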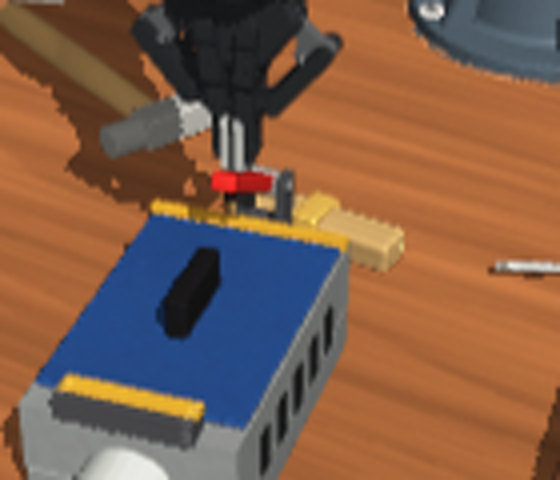

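The lever (red, at (240,182)) is under the fingertips at about 30° and following. Continue down.

Request:
apply_moves([
  [[-3.5, 0, 5.2], [0, 0, 0], 0],
  [[-3.5, 0, 5.2], [0, 0, 0], 0],
  [[-2.1, 0, 6], [0, 0, 0], 0],
  [[-2.1, 0, 6], [0, 0, 0], 0],
  [[0, 0, 0], [0, 0, 0], 0],
])

```text
time: 17.95
ee_pos: [0.5475, 0.0246, 0.1164]
orientation: [[-0.974, -0.224, 0.001], [-0.224, 0.974, 0.001], [-0.001, 0.0, -1.0]]
force: [0.6, -0.9, 0.5]
gripper_width: 0.0
finger_force: 0.0
```

Request:
apply_moves([
  [[-1, 0, 3], [0, 0, 0], 0],
  [[0, 0, 3], [0, 0, 0], 0],
  [[0, 0, 0], [0, 0, 0], 0],
  [[0, 0, 0], [0, 0, 0], 0],
  [[0, 0, 0], [0, 0, 0], 0],
])

```text
time: 18.37
ee_pos: [0.5483, 0.0247, 0.1109]
orientation: [[-0.975, -0.224, 0.001], [-0.224, 0.975, 0.0], [-0.001, 0.0, -1.0]]
force: [0.8, 0.6, 2.1]
gripper_width: -0.0001
finger_force: 1.4
```

Run:
```python
from h import *
goal(ext([-69,0,104]),EY,0)
```

```text
t 18.37 shift [-2.1  0.1  6.9] turn [0.01 0.06 0.02] ext [-7.110e+01 -1.000e-01  1.109e+02] F [0.8 0.6 2.1] w -0.1 j [  3.  20. -10.  60.   0. -10.]
```

Request:
apply_moves([
  [[0, 0, 2.5], [0, 0, 0], 0],
  [[0, 0, 2.5], [0, 0, 0], 0],
  [[0, 0, 0], [0, 0, 0], 0],
  [[0, 0, 0], [0, 0, 0], 0],
])

```text
time: 18.7
ee_pos: [0.5487, 0.0248, 0.1061]
orientation: [[-0.974, -0.224, 0.002], [-0.224, 0.974, 0.001], [-0.002, 0.0, -1.0]]
force: [3.4, 1.2, 5.3]
gripper_width: -0.0003
finger_force: 2.2
```

Request:
apply_moves([
  [[0, 0, 1], [0, 0, 0], 0],
  [[0, 0, 0], [0, 0, 0], 0],
  [[0, 0, 0], [0, 0, 0], 0],
])

```text
time: 18.95
ee_pos: [0.5488, 0.0248, 0.1052]
orientation: [[-0.974, -0.224, 0.002], [-0.224, 0.974, 0.001], [-0.002, 0.0, -1.0]]
force: [3.1, 0.6, 4.0]
gripper_width: 0.0
finger_force: 2.7
```

Request:
apply_moves([
  [[0, 0, 1], [0, 0, 0], 0],
  [[0, 0, 0], [0, 0, 0], 0],
  [[0, 0, 0], [0, 0, 0], 0],
])

```text
time: 19.2
ee_pos: [0.549, 0.0249, 0.1042]
orientation: [[-0.974, -0.224, 0.002], [-0.224, 0.974, 0.001], [-0.002, 0.0, -1.0]]
force: [3.9, 1.7, 5.3]
gripper_width: -0.0
finger_force: 2.9
```

Request:
apply_moves([
  [[0, 0, 0.8], [0, 0, 0], 0],
  [[0, 0, 0], [0, 0, 0], 0],
  [[0, 0, 0], [0, 0, 0], 0],
])

```text
time: 19.45
ee_pos: [0.549, 0.0249, 0.1036]
orientation: [[-0.974, -0.224, 0.003], [-0.224, 0.974, 0.001], [-0.003, 0.0, -1.0]]
force: [3.0, 1.0, 8.3]
gripper_width: -0.0
finger_force: 3.9
```

Request:
apply_moves([
  [[0, 0, 0.7], [0, 0, 0], 0],
  [[0, 0, 0], [0, 0, 0], 0],
  [[0, 0, 0], [0, 0, 0], 0],
])

```text
time: 19.7
ee_pos: [0.5491, 0.0249, 0.1032]
orientation: [[-0.974, -0.224, 0.003], [-0.224, 0.974, 0.001], [-0.003, 0.0, -1.0]]
force: [2.8, 1.2, 10.0]
gripper_width: -0.0002
finger_force: 5.2
```

Request:
apply_moves([
  [[0, 0, 1], [0, 0, 0], 0],
  [[0, 0, 0], [0, 0, 0], 0],
  [[0, 0, 0], [0, 0, 0], 0],
])

```text
time: 19.95
ee_pos: [0.5492, 0.0249, 0.1025]
orientation: [[-0.974, -0.224, 0.003], [-0.224, 0.974, 0.001], [-0.003, -0.0, -1.0]]
force: [1.4, 1.5, 13.0]
gripper_width: 0.0001
finger_force: 6.7
```

Request:
apply_moves([
  [[0, 0, 1], [0, 0, 0], 0],
  [[0, 0, 0], [0, 0, 0], 0],
  [[0, 0, 0], [0, 0, 0], 0],
])

```text
time: 20.2
ee_pos: [0.5492, 0.0249, 0.1019]
orientation: [[-0.974, -0.224, 0.004], [-0.224, 0.974, 0.001], [-0.004, -0.0, -1.0]]
force: [1.7, 1.3, 16.3]
gripper_width: 0.0001
finger_force: 8.4
```

Request:
apply_moves([
  [[0, 0, 1], [0, 0, 0], 0],
  [[0, 0, 1], [0, 0, 0], 0],
  [[0, 0, 0], [0, 0, 0], 0],
  [[0, 0, 0], [0, 0, 0], 0],
  [[0, 0, 0], [0, 0, 0], 0],
])

```text
time: 20.62
ee_pos: [0.5493, 0.0249, 0.1006]
orientation: [[-0.974, -0.224, 0.004], [-0.224, 0.974, 0.001], [-0.004, -0.0, -1.0]]
force: [-1.0, 2.3, 24.4]
gripper_width: -0.0
finger_force: 11.8
```

Firm at 24 N. Lift off and check.

Request:
apply_moves([
  [[0, 0, -3], [0, 0, 0], 0],
  [[0, 0, -15], [0, 0, 0], 0],
  [[0, 0, -35], [0, 0, 0], 0],
  [[0, 0, -40], [0, 0, 0], 0],
  [[0, 0, -40], [0, 0, 0], 0],
])

```text
time: 21.03
ee_pos: [0.5463, 0.0245, 0.2316]
orientation: [[-0.975, -0.224, -0.004], [-0.224, 0.975, -0.0], [0.003, 0.001, -1.0]]
force: [1.1, 0.2, 0.6]
gripper_width: 0.0003
finger_force: 0.0
```

Request:
apply_moves([
  [[0, 35, 0], [0, 0, 0], 0],
  [[0, 40, 0], [0, 0, 0], 0],
  [[0, 40, 0], [0, 0, 0], 0],
  [[0, 40, 0], [0, 0, 0], 0],
  [[0, 30, 0], [0, 0, 0], 0],
])

```text
time: 21.45
ee_pos: [0.5047, 0.207, 0.2306]
orientation: [[-0.974, -0.225, -0.002], [-0.225, 0.974, -0.0], [0.002, 0.0, -1.0]]
force: [0.8, 0.3, 0.0]
gripper_width: -0.0001
finger_force: 0.0
```

Request:
apply_moves([
  [[0, 0, 0], [0, 0, 0], 0],
  [[0, 0, 0], [0, 0, 0], 0],
  [[0, 0, 0], [0, 0, 0], 0],
])

```text
time: 21.7
ee_pos: [0.5059, 0.2045, 0.2306]
orientation: [[-0.974, -0.225, -0.001], [-0.225, 0.974, -0.001], [0.001, -0.0, -1.0]]
force: [-0.0, -0.5, 0.2]
gripper_width: 0.0002
finger_force: 0.0
```

Run:
```python
from h import *
t=get_image("top");s=get_image("scene")
cv2.imwrite("pics/p7.png",np.hstack([cv2.resize(t["pixels"][130:290,260:420],(400,400),interpolation=cv2.INTER_CUBIC),cv2.resize(s["pixels"][180:330,230:380],(400,400),interpolation=cv2.INTER_CUBIC)]))
b=mask(t,(105,120,40),(125,255,255),(270,140,370,255));b=cv2.morphologyEx(b,cv2.MORPH_CLOSE,np.ones((9,9)))
P=np.array([inext(q) for q in onz(t,blobs(b)[0][:,0,:],.085)])[:,:2];print(cv2.minAreaRect(P.astype(np.float32)))
```

```text
((-3.388214111328125, 0.4237709045410156), (179.42642211914062, 125.4222412109375), 0.12142650783061981)
```

View pics/p7.png

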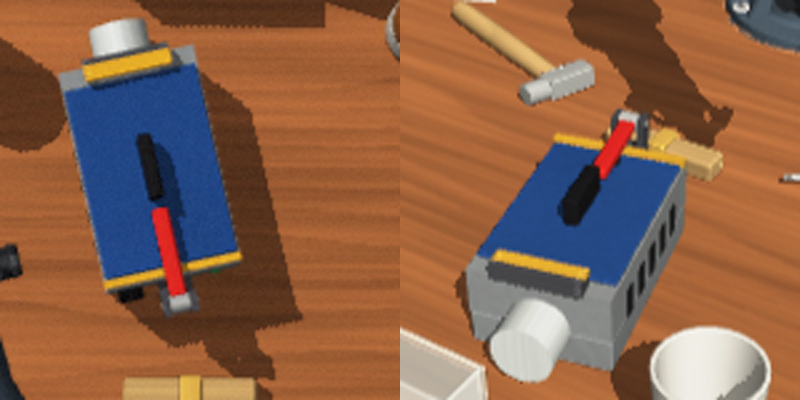

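The cover lies flat between keeper and upstand, the lever lies level over it at (172,250), and the robot is clear of everything.

```bash
python3 -c "
from station import order;print(order.finish_job())"
```

```text
the job is handed in; nothing more can be done
None
```

The job is handed in: the filter is home, the cover is seated under the keeper and flat inside the upstand, and the clamp lever was pressed down to 24 N and held when released; nothing else on the bench was touched, and it took about 22 s.

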